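Clear and close a battery case's service cover

ROBOT

A 7-joint arm with a two-finger parallel gripper is mounted at the origin on the work surface. World frame = base frame: x ahead of the robot, y to its left, z up, the work surface at z = 0. Lengths are in m, angles in rad, forces in N, time in s.
With the tool pointing down it reaches from about 0.425 to 0.875 m from the base axis. Payload 8.4 kg.
Tool frame: the origin (TCP) lies between the finger pads; the fingertips stand ahead of it and the grasp point (between the pads) lies 8 mm behind it (ctrl.tips_ahead is the z of the fingertips in the tool frame, in m); z points along the fingers, y is the line along which they close (so a half turn about z gives the same grasp; the last joint's range is limited). The gripper opens to 85 mm and grips with 20 to 120 N. Pads are 22 mm wide; open, the fingers measure 114 mm over their backs; the gripper's body (76 mm by 85 mm) begins 54 mm behind the grasp point. The pads swing forward as they close: fully open they stand 13 mm farther back than shut.
Start: joints at [1.203, 0.333, 0.04, 1.465, -0.013, 1.343, -0.059], TCP at [0.173, -0.627, 0.242] pointing down, gripper open.
Joint ranges: [-2.58, 2.58], [-0.38, 2.09], [-1.3, 1.39], [0.25, 2.4], [-1.5, 4.64], [0.08, 2.09], [-2.65, 2.65]. Speed limits (rad/s): [2.22, 2.22, 2.79, 2.79, 3.14, 3.14, 3.14].

INTERFACE

Orientations are given as a unit quaternion [w, x, y, z].
In Python, from rig import readout, viewer, job, ctrl gives the robot as it stands.
- The arm moves only by the tool drive_tool, never from a script. Its argument "motion" is text: rows parted by semicolons, each of 5 numbers parted by spaces: the opening, from 0 (shut) to 1 (fully open), then the shift along the tool's x, y, z each as a share of 60 cm, from -1 to 1, then the turn about the tool's z as a share of pi rad, from -1 to 1. A call has 1 to 20 rows; each row shifts and turns the commanded pose from where the row before left it, along the tool's axes as they then stand; what a row does not reach is not made up. A row lasts 1/12 s, in which the tool goes at most 41.7 mm and 7.16 degrees, less where a joint would pass 70% of its speed; a pose out of reach is approached as far as the arm can. A call with a number of a shift or a turn outside -1 to 1 is refused whole. A call with a gripper value outside its range is refused whole. The fingers move at their own pace and stop on an object; "newtons" is the grip in N (left out, the last holds). Time passes only in rows, so rows that do not move let the fingers close. It gives the time, the measured TCP pose, the force, the opening and the grip force at its end, in the units of the state.
- readout.state(): the state, without advancing time (a new reading comes with each control period).
- viewer.read_camera(name): name is "scene" or "top" or "wrist"; returns (picture, depth): 384x512x3 uint8, red, green, blue; 384x512 float32, m along the optical axis (not along the pixel's ray), 0 where there is no reading.
- viewer.calibration(name): a dict with "fx", "fy", "cx", "cy" (pixels), "world_to_cam" (4x4, takes a point from world to camera coordinates). Camera axes: x right, y down, z forward; pixel columns grow to the right and rows downward; lengths in m; the calibration is good to about 2 mm. The wrist camera is an equidistant fisheye: a pixel r from the principal point sees the ray r / f radians off the axis. A picture is of the moment at which its call begins: read the wrist's pose just before it. calibration takes no time and is no camera call; for the wrist camera it gives the pose at the moment of the call.
- job.job_done(): hands the job in; it is judged then, once.
The state is a dict: "clock": time; "joint_pos": joint angles; "qd": joint speeds; "effort": joint torques, N m; "ee_pos": TCP position; "tool_rot": TCP orientation; "ft_force": force on the tool from outside, world axes, zero at the start; "moment": the same for the moment, N m; "opening": opening from 0.0 (shut) to 1.0 (fully open); "finger_force": force on a finger pad.
Only numpy, scipy, OpenCV 4.12 (cv2) and the standard library are available. Lean on these libraries where they do the work, as an engineer would, in place of code of your own. Each camera call takes 0.05 s, during which the arm holds its last target. There are 200 camera calls.

TASK

Clear the cover of the battery case by nesting the steel cups in size order where the large one stands on the bench: first the medium cup into the large one, then the small cup into the medium one, all left upright. Next turn the quarter-turn fastener clockwise (seen from above) until its slot lines up with the two marks on the cover, and let go of it while the cover still stands up on its springs; then press the cover fully down against its frame with the fingertips and finish while still holding it pressed there. Leave the bottle, the tape roll and the screwdriver where they are.

Things in the scene. Friction and masses are not known exactly. Their poses are not given: they have to be found in the camera images.
- case_mid (a point): Grey battery case, fixed to the bench (it does not move): 264 x 324 mm (x, y) and 80 mm high. This point is the centre of the case's dark steel frame, at its top, 80 mm above the bench; the axes are the case's: x along its short side, y along its long side, z up. The whole case is set at some yaw on the bench.
- cover_mid (a point): Service cover: bare aluminium plate 240 x 300 x 5 mm on top of the case, with a dark foam seal under it. This point is the centre of its top face, 93 mm above the bench while the cover is up; axes as the case's. At the end of the job it can be pressed anywhere on the bare plate.
- cover (a joint): How far the cover has been pushed straight down, in m: 0 = up on its springs, 8 mm above the frame; 0.008 = fully down against the frame. It stays level. Springs carry it: about 4 N of push starts it moving and about 11 N brings it fully down; let go, it rises again. While the fastener is out of line its crossbar under the cover rests on the frame and the cover stops about 1.5 mm down.
- cover_marks (a point): Centre of the fastener on the cover's top face (90 mm from the cover's centre towards -y of the case). The two marks are dark bars, 22 x 6 x 2 mm, on the cover on the two sides of the fastener, 41 mm from its centre along +x and -x of the case. x of this frame points along the line of the marks.
- fastener_grip (a point): Top of the quarter-turn fastener, on its axis, 24 mm above the cover's top face. Steel disc 48 mm across and 4 mm thick with two upright parallel ribs, each 40 mm long, 7 mm thick and 20 mm high, with the 11 mm wide slot between them; 25 mm over both ribs, to be gripped across them from above. x of this frame runs along the slot and turns with the fastener.
- fastener (a joint): Angle of the fastener's slot from the line of the marks, rad, counter-clockwise seen from above: 0 = slot in line with the marks. It starts 0.9 to 1.45 counter-clockwise, so it is turned clockwise; stops only at -0.5 and 1.6, none at 0. Stiff (about 0.05 N m): it stays where it is left.
- cup_large: Large steel cup, empty, open at the top, standing on the bench beside the case: outer diameter 84 mm, 52 mm high, wall 3 mm (inside 78 mm), bottom 4 mm thick. Origin at the centre of its underside, z up.
- cup_medium: Medium steel cup, standing on the cover: outer diameter 62 mm at the rim (60 mm at the foot), 72 mm high, wall 3 mm (inside 56 mm), bottom 4 mm thick. Origin at the centre of its underside. Nested, its rim stands 24 mm above the large cup's.
- cup_small: Small steel cup, standing on the cover: outer diameter 40 mm at the rim (38 mm at the foot), 90 mm high, wall 3 mm. Origin at the centre of its underside. Nested, its rim stands 22 mm above the medium cup's.
- bottle: Bystander: white plastic bottle, 54 mm across, 130 mm high, standing on the bench. Origin at the centre of its underside.
- tape_roll: Bystander: roll of tape lying flat on the bench, 90 mm across, 24 mm high. Origin at the centre of its underside.
- screwdriver: Bystander: screwdriver lying on the bench along its x axis.

How it is judged:
By the outcome, as a careful person would: the job done as asked, in the order asked, and still so for the second after the job is handed in, while the arm keeps its last pose, push and grip.
It also fails if it takes over 72 s, if anything falls off the work surface, if the arm or the gripper's body presses on something with over 40 N, if the wrist force passes 120 N, or if a joint passes its speed limit or range.

## Working session

There is one attempt and no reset: what is moved stays moved. The work goes in short steps, Python scripts to look and compute and a tool call to move; the robot and the scene stay as the last step left them, time stands still between calls to the robot, and variables do not carry over. Pictures are saved under pics/ and viewed, at most 10 in all, crops included, and the job is handed in when it is done.

Besides the shell and the picture viewer there is one more tool, called as a command line: name --argument value ..., lists and objects as JSON in quotes. drive_tool: Moves the arm, as the interface text tells. Its arguments: {"type":"object","properties":{"motion":{"type":"string"},"newtons":{"type":"number"}},"required":["motion"]}

```bash
mkdir -p pics; ls; python3 - <<'E'
from rig import readout, viewer, job, ctrl
import cv2,numpy as np
print(readout.state()); print(ctrl.tips_ahead)
for n in ("scene","top"):
    p,d=viewer.read_camera(n); c=viewer.calibration(n)
    print(n,c)
    cv2.imwrite(f"pics/{n}0.png",p[:,:,::-1]); np.savez(f"{n}0.npz",p=p,d=d,**c)
a=[cv2.imread(f"pics/{n}0.png") for n in ("scene","top")]
cv2.imwrite("pics/top0b.png",cv2.resize(a[1],(800,600),interpolation=cv2.INTER_CUBIC))
cv2.imwrite("pics/scene0b.png",cv2.resize(a[0],(800,600),interpolation=cv2.INTER_CUBIC))
E
```

```text
pics
{'clock': 0.0, 'joint_pos': array([ 1.20281424,  0.33393356,  0.03989195,  1.46631499, -0.01338915,
        1.34329503, -0.05850219]), 'qd': array([ 0.00020814, -0.00203493, -0.00079168, -0.00028576,  0.00168973,
       -0.00218877,  0.00140166]), 'effort': array([-6.75709198e-04, -6.58574438e+01,  1.36514727e+00, -4.05576396e+01,
        1.67440547e-02,  1.24999663e-02,  3.37189681e-05]), 'ee_pos': array([ 0.17244874, -0.626233  ,  0.24138547]), 'tool_rot': array([-8.23535171e-04,  9.90985079e-01,  1.33969637e-01, -1.77621481e-04]), 'ft_force': array([ 1.16794757, -0.3782444 , -0.71990113]), 'moment': array([-0.04331103, -0.01602494,  0.08435786]), 'finger_force': 0.0, 'opening': 0.9994471910297783}
0.011
scene {'fx': 444.59837367289447, 'fy': 444.59837367289447, 'cx': 248.2803336557679, 'cy': 194.9529983261788, 'world_to_cam': array([[-0.43636091,  0.89975647,  0.00524021,  0.22122928],
       [ 0.76099656,  0.37216046, -0.53139517, -0.31109605],
       [-0.48007644, -0.22789229, -0.84710785,  1.5809504 ],
       [ 0.        ,  0.        ,  0.        ,  1.        ]])}
top {'fx': 478.80273656392114, 'fy': 478.80273656392114, 'cx': 255.04980608234087, 'cy': 194.44482901891152, 'world_to_cam': array([[ 0.01421054, -0.99988603,  0.00509806, -0.01816356],
       [-0.97640975, -0.01497517, -0.21540598,  0.53216406],
       [ 0.21545777, -0.00191676, -0.97651128,  1.28050347],
       [ 0.        ,  0.        ,  0.        ,  1.        ]])}
```

View pics/top0b.png

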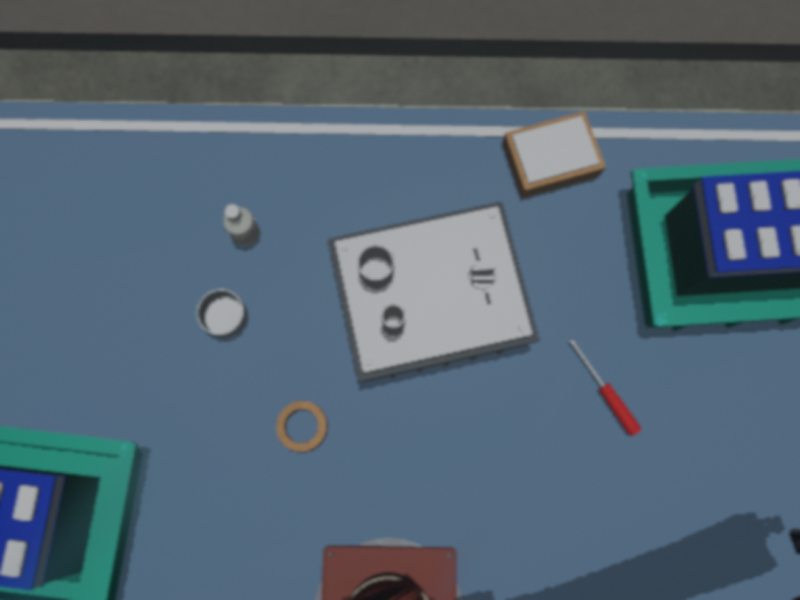

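View pics/scene0b.png

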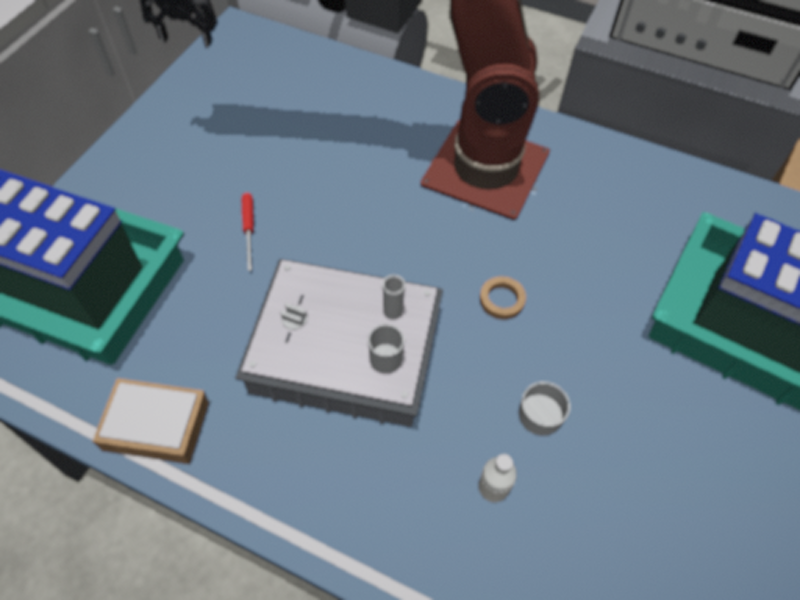

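The top view shows the large cup at about (221,313), the medium cup at (376,267), the small cup at (393,320) and the fastener at (483,276). The bottle is at (239,222). The scene view agrees. Next I measure using depth and both views.

```bash
cat > h.py <<'E'
import numpy as np,cv2
def load(n): 
    z=np.load(n+"0.npz"); return z
def cloud(z):
    d=z['d']; v,u=np.mgrid[:384,:512]
    P=np.stack([(u-z['cx'])/z['fx']*d,(v-z['cy'])/z['fy']*d,d],-1)
    T=np.linalg.inv(z['world_to_cam']); return P@T[:3,:3].T+T[:3,3]
def proj(z,p):
    q=z['world_to_cam']@np.append(p,1); return np.array([z['fx']*q[0]/q[2]+z['cx'],z['fy']*q[1]/q[2]+z['cy']])
def ray(z,uv):
    T=np.linalg.inv(z['world_to_cam']); r=T[:3,:3]@np.array([(uv[0]-z['cx'])/z['fx'],(uv[1]-z['cy'])/z['fy'],1]); return T[:3,3],r
def tri(zs,uvs):
    A=np.zeros((3,3));b=np.zeros(3)
    for z,uv in zip(zs,uvs):
        o,r=ray(z,uv); r=r/np.linalg.norm(r); M=np.eye(3)-np.outer(r,r); A+=M;b+=M@o
    return np.linalg.solve(A,b)
E
python3 - <<'E'
from h import *
from scipy.optimize import least_squares
zt,zs=load("top"),load("scene")
C={n:cloud(z) for n,z in(("top",zt),("scene",zs))}
# rough spots from top picture
s=384/600
for nm,uv,R,h in (("large",(221,313),.042,.052),("med",(376,267),.031,.165),("small",(393,320),.020,.183),("bottle",(239,222),.027,.13),("tape",(302,427),.045,.024)):
    c0=C["top"][int(uv[1]*s),int(uv[0]*s)][:2]
    for n in C:
        P=C[n].reshape(-1,3); m=np.hypot(*(P[:,:2]-c0).T)<R+.05
        Q=P[m]; zmax=np.percentile(Q[:,2],99.5)
        q=Q[(Q[:,2]>h-.008)&(Q[:,2]<h+.01)]
        if len(q)<5: print(nm,n,c0.round(3),"few",zmax); continue
        f=least_squares(lambda x:np.hypot(q[:,0]-x[0],q[:,1]-x[1])-R+.0015,c0,loss="soft_l1",f_scale=.002)
        print(nm,n,c0.round(3),len(q),f.x.round(4),"zmax",zmax.round(4),"zmed",np.median(q[:,2]).round(4), "res",np.median(abs(f.fun)).round(4))
for n in C:
    P=C[n].reshape(-1,3); m=(P[:,2]>.085)&(P[:,2]<.1)&(P[:,0]>.35)&(P[:,0]<.8)&(abs(P[:,1])<.3)
    q=P[m]; print(n,len(q),cv2.minAreaRect(q[:,:2].astype(np.float32)),np.median(q[:,2]))
i=zt['p'][:,:,::-1]; cv2.imwrite("pics/c1.png",cv2.resize(i[120:250,120:350],None,fx=3.4,fy=3.4,interpolation=cv2.INTER_CUBIC))
i=zs['p'][:,:,::-1]; a=cv2.resize(i[170:225,160:215],(500,500),interpolation=cv2.INTER_CUBIC)
i=zt['p'][:,:,::-1]; b=cv2.resize(i[150:205,280:335],(500,500),interpolation=cv2.INTER_CUBIC)
cv2.imwrite("pics/c2.png",cv2.resize(np.hstack([a,b]),(800,400)))
E
```

```text
large top [0.524 0.321] 140 [0.5153 0.3089] zmax 0.0547 zmed 0.0499 res 0.001
large scene [0.524 0.321] 174 [0.5182 0.3118] zmax 0.054 zmed 0.0506 res 0.0009
med top [0.593 0.032] 112 [0.5795 0.0289] zmax 0.1671 zmed 0.1637 res 0.0009
med scene [0.593 0.032] 136 [0.583  0.0317] zmax 0.1666 zmed 0.1634 res 0.0009
small top [0.497 0.   ] 68 [ 0.4859 -0.0022] zmax 0.1846 zmed 0.1824 res 0.001
small scene [0.497 0.   ] 84 [0.4893 0.0005] zmax 0.1854 zmed 0.1811 res 0.001
bottle top [0.667 0.277] 70 [0.6682 0.303 ] zmax 0.131 zmed 0.1289 res 0.005
bottle scene [0.667 0.277] 88 [0.675  0.2608] zmax 0.1326 zmed 0.1305 res 0.0048
tape top [0.316 0.161] 470 [0.3167 0.1583] zmax 0.0287 zmed 0.0236 res 0.0056
tape scene [0.316 0.161] 356 [0.3202 0.161 ] zmax 0.0279 zmed 0.0238 res 0.0055
top 8701 ((0.5515648126602173, 0.02651655673980713), (0.31195247173309326, 0.536738395690918), 2.0637478828430176) 0.09288265891866132
scene 7077 ((0.5582634210586548, 0.029056265950202942), (0.30334293842315674, 0.5363785624504089), 1.3272274732589722) 0.09348812246595051
```

View pics/c2.png

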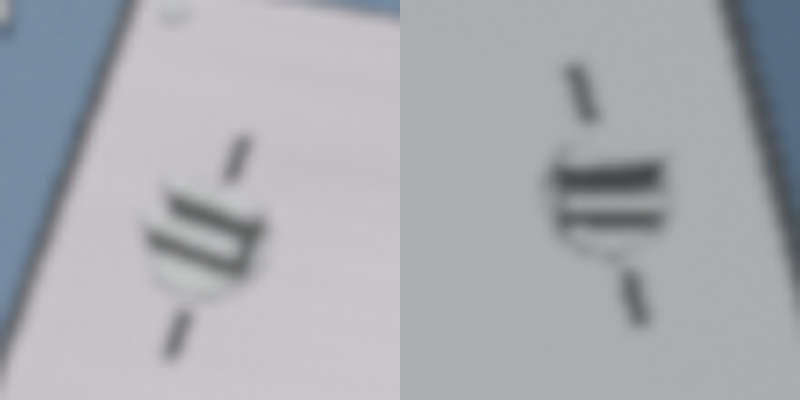

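The crop shows the fastener in both views. In the left (scene) half the marks are at (238,157) and (178,335), and the ribs run (170,198)-(262,228) and (150,240)-(245,270). In the right (top) half the marks are at (581,93) and (636,298), and the ribs run roughly horizontally at y≈178 and y≈220.

```bash
cat >> h.py <<'E'
from scipy.spatial.transform import Rotation as Ro
def plan(s,tgt,yaw=None):
    """shift (tool axes, shares) and turn share from pose s to world tgt, tool x at world yaw"""
    R=Ro.from_quat(np.roll(s['tool_rot'],-1)).as_matrix()
    y0=np.arctan2(R[1,0],R[0,0]); d=np.array(tgt)-s['ee_pos']; q=R.T@d/.6
    r=0 if yaw is None else (lambda a:(a+np.pi/2)%np.pi-np.pi/2)(y0-yaw)/np.pi   # half-turn symmetric
    print("yaw",round(y0,3),"tilt z",R[:,2].round(3),"d mm",(d*1e3).round(1),"shift",q.round(4),"norm",np.linalg.norm(q).round(3),"rows",np.ceil(np.linalg.norm(q)/.0695),"turn",round(r,4),"rows",np.ceil(abs(r)/.0397))
E
python3 - <<'E'
from h import *
from rig import readout,ctrl
print([a for a in dir(ctrl) if a[0]!='_'],ctrl.tips_ahead)
zt,zs=load("top"),load("scene")
S=lambda x,y:(160+x/7.2727-.5,170+y/7.2727-.5); T=lambda x,y:(280+(x-400)/7.2727-.5,150+y/7.2727-.5)
m1=tri((zs,zt),(S(178,335),T(581,93))); m2=tri((zs,zt),(S(238,157),T(636,298)))
print("marks",m1.round(4),m2.round(4),((m1+m2)/2).round(4),np.linalg.norm(m1-m2),np.degrees(np.arctan2(*(m1-m2)[[1,0]])))
def onz(z,uv,h):
    o,r=ray(z,uv); return o+r*(h-o[2])/r[2]
for nm,z,f,L in (("scene",zs,S,[(170,198),(262,228),(150,240),(245,270),(178,335),(238,157)]),("top",zt,T,[(555,182),(662,172),(560,222),(662,218),(581,93),(636,298)])):
    q=[onz(z,f(*a),.117 if i<4 else .094) for i,a in enumerate(L)]
    for a,b in ((0,1),(2,3),(4,5)): print(nm,q[a].round(4),q[b].round(4),"ctr",((q[a]+q[b])/2).round(4),"ang",np.degrees(np.arctan2(*(q[a]-q[b])[[1,0]])).round(1))
# cover rectangle
for z in (zt,zs):
    P=cloud(z); g=cv2.cvtColor(z['p'],cv2.COLOR_RGB2GRAY)
    m=((P[...,2]>.086)&(P[...,2]<.1)&(np.hypot(P[...,0]-.55,P[...,1]+.05)<.25)).astype(np.uint8)
    n,l,st,_=cv2.connectedComponentsWithStats(m); k=1+st[1:,4].argmax(); r=cv2.minAreaRect(P[l==k][:,:2].astype(np.float32)); print(r)
s=readout.state(); plan(s,(.581,.030,.23))
E
```

```text
['Unreachable', 'tips_ahead'] 0.011
marks [ 0.6186 -0.1457  0.0902] [ 0.5385 -0.1653  0.091 ] [ 0.5786 -0.1555  0.0906] 0.0824998404929953 13.73947571488477
scene [ 0.5795 -0.1686  0.117 ] [ 0.5757 -0.1302  0.117 ] ctr [ 0.5776 -0.1494  0.117 ] ang -84.4
scene [ 0.5991 -0.1659  0.117 ] [ 0.5948 -0.1268  0.117 ] ctr [ 0.597  -0.1464  0.117 ] ang -83.7
scene [ 0.6203 -0.1443  0.094 ] [ 0.54   -0.1638  0.094 ] ctr [ 0.5801 -0.1541  0.094 ] ang 13.6
top [ 0.5762 -0.1328  0.117 ] [ 0.5807 -0.1725  0.117 ] ctr [ 0.5785 -0.1526  0.117 ] ang 96.4
top [ 0.561  -0.1345  0.117 ] [ 0.5631 -0.1723  0.117 ] ctr [ 0.562  -0.1534  0.117 ] ang 93.2
top [ 0.6174 -0.1452  0.094 ] [ 0.5379 -0.1651  0.094 ] ctr [ 0.5777 -0.1551  0.094 ] ang 14.1
((0.5573387145996094, -0.06855317950248718), (0.24566562473773956, 0.30224037170410156), 12.811317443847656)
((0.5584526658058167, -0.06728877127170563), (0.2447626292705536, 0.3013194501399994), 13.590648651123047)
yaw 0.269 tilt z [-0.001  0.001 -1.   ] d mm [408.5 656.3 -11.5] shift [ 0.9469 -0.8737  0.0204] norm 1.289 rows 19.0 turn 0 rows 0.0
```

drive_tool --motion "1 0.0473 -0.0437 0 0;1 0.0473 -0.0437 0 0;1 0.0473 -0.0437 0 0;1 0.0473 -0.0437 0 0;1 0.0473 -0.0437 0 0;1 0.0473 -0.0437 0 0;1 0.0473 -0.0437 0 0;1 0.0473 -0.0437 0 0;1 0.0473 -0.0437 0 0;1 0.0473 -0.0437 0 0;1 0.0473 -0.0437 0 0;1 0.0473 -0.0437 0 0;1 0.0473 -0.0437 0 0;1 0.0473 -0.0437 0 0;1 0.0473 -0.0437 0 0;1 0.0473 -0.0437 0 0;1 0.0473 -0.0437 0 0;1 0.0473 -0.0437 0 0;1 0.0473 -0.0437 0 0;1 0.0473 -0.0437 0 0" --newtons 30

```text
clock: 1.77
ee_pos: [0.5811, 0.0312, 0.2421]
tool_rot: [0.0, 0.991, 0.134, -0.0]
ft_force: [0.9, -0.7, 1.6]
opening: 1.0
finger_force: 0.0
```

drive_tool --motion "1 0 0 0 -0.0376;1 0 0 0 -0.0376;1 0 0 0 -0.0376;1 0 0 0 -0.0376;1 0 0 0 -0.0376;1 0 0 0 -0.0376;1 0 0 0 -0.0376;1 0 0 0 -0.0376;1 0 0 0 -0.0376;1 0 0 0 -0.0376;1 0 0 0 -0.0376;1 0 0 0 0;1 0 0 0 0"

```text
clock: 2.85
ee_pos: [0.5804, 0.0295, 0.242]
tool_rot: [-0.0, 0.709, 0.705, -0.0]
ft_force: [-0.2, 0.1, -0.9]
opening: 0.999
finger_force: 0.0
```

```bash
cat > p.py <<'E'
import sys
from h import *
from rig import readout,ctrl
s=readout.state(); print(s['clock'],s['ee_pos'].round(4),s['joint_pos'].round(2),"F",s['ft_force'].round(1),"open",round(s['opening'],3),s['finger_force'])
a=[float(x) for x in sys.argv[1:]]; plan(s,a[:3],a[3] if len(a)>3 else None)
E
python3 p.py .581 .030 .165 1.571
python3 - <<'E'
from rig import viewer
import cv2
c=viewer.calibration("wrist"); p,d=viewer.read_camera("wrist"); print(c); cv2.imwrite("pics/w1.png",p[:,:,::-1])
E
```

```text
2.85 [0.5804 0.0295 0.242 ] [ 0.5   0.28 -0.75  1.61  0.19  1.34 -0.28] F [-0.2  0.1 -0.9] open 0.999 0.0
yaw 1.564 tilt z [-0.001  0.    -1.   ] d mm [  0.6   0.5 -77. ] shift [0.0008 0.0011 0.1284] norm 0.128 rows 2.0 turn -0.0021 rows 1.0
{'fx': 297.3186396354542, 'fy': 297.3186396354542, 'cx': 255.65728699834895, 'cy': 188.68676668144553, 'world_to_cam': array([[ 9.99975842e-01, -6.93259789e-03, -5.04697470e-04,
        -5.79707917e-01],
       [-6.47259939e-03, -9.55172039e-01,  2.95980543e-01,
        -6.28995295e-03],
       [-2.53398700e-03, -2.95970126e-01, -9.55193836e-01,
         3.89880307e-01],
       [ 0.00000000e+00,  0.00000000e+00,  0.00000000e+00,
         1.00000000e+00]])}
```

View pics/w1.png

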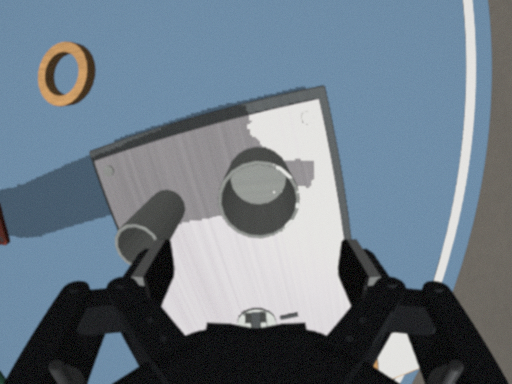

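The wrist view shows the medium cup's rim centred at (259,200), between the fingers whose inner edges are at 172 and 340. The small cup at (140,240) is clear of the fingers. I descend and grip near the rim.

drive_tool --motion "1 0 0.001 0.0478 0;1 0 0 0.0478 0;1 0 0 0.0478 0;1 0 0 0 0;0.5 0 0 0 0;0.5 0 0 0 0;0.5 0 0 0 0;0.5 0 0 0 0;0.5 0 0 0 0;0.5 0 0 0 0;0.5 0 0 0 0;0.5 0 0 0 0" --newtons 35

```text
clock: 3.9
ee_pos: [0.5821, 0.0298, 0.1572]
tool_rot: [0.001, 0.708, 0.706, 0.001]
ft_force: [2.5, 0.3, 5.1]
opening: 0.698
finger_force: 39.8
```

drive_tool --motion "0.5 0 0 -0.033 0;0.5 0 0 -0.033 0;0.5 0 0 0 0;0.5 0.0467 -0.0108 0 0;0.5 0.0467 -0.0108 0 0;0.5 0.0467 -0.0108 0 0;0.5 0.0467 -0.0108 0 0;0.5 0.0467 -0.0108 0 0;0.5 0.0467 -0.0108 0 0;0.5 0.0467 -0.0108 0 0;0.5 0.0467 -0.0108 0 0;0.5 0.0467 -0.0108 0 0;0.5 0.0467 -0.0108 0 0;0.5 0 0 0 0;0.5 0 0 0 0"

```text
clock: 5.15
ee_pos: [0.5154, 0.3116, 0.195]
tool_rot: [-0.001, 0.707, 0.708, -0.001]
ft_force: [-0.8, -0.6, -1.5]
opening: 0.697
finger_force: 39.2
```

```bash
python3 p.py .5168 .3103 .071
python3 - <<'E'
from rig import viewer
import cv2,numpy as np
p,d=viewer.read_camera("wrist"); q,_=viewer.read_camera("scene"); 
a=cv2.resize(p[80:320,100:420,::-1],(400,300)); b=cv2.resize(q[170:320,270:470,::-1],(400,300),interpolation=cv2.INTER_CUBIC)
cv2.imwrite("pics/w2.png",np.hstack([a,b]))
E
```

```text
5.15 [0.5154 0.3116 0.195 ] [ 0.06  0.39 -0.85  1.61  0.3   1.28 -0.84] F [-0.8 -0.6 -1.5] open 0.697 39.18046957889601
yaw 1.572 tilt z [-0.002 -0.    -1.   ] d mm [   1.4   -1.3 -124. ] shift [-0.0022  0.0027  0.2066] norm 0.207 rows 3.0 turn 0 rows 0.0
```

View pics/w2.png

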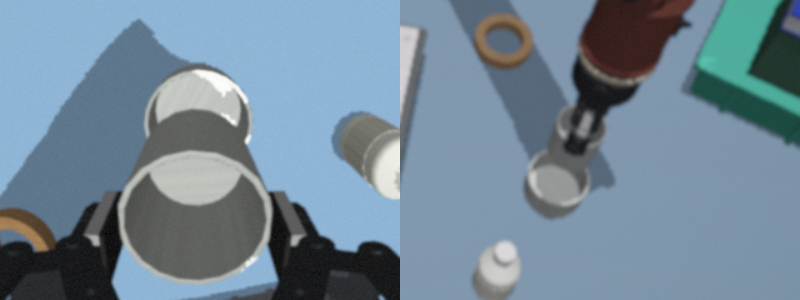

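The cup hangs straight in the fingers, with the large cup below it at (198,115) in the left half. I lower it slowly.

drive_tool --motion "0.5 -0.0022 0.0027 0.03 0;0.5 0 0 0.03 0;0.5 0 0 0.03 0;0.5 0 0 0.03 0;0.5 0 0 0.02 0;0.5 0 0 0.02 0;0.5 0 0 0.02 0;0.5 0 0 0.01 0;0.5 0 0 0.01 0;0.5 0 0 0.003 0;0.5 0 0 0 0"

```text
clock: 6.17
ee_pos: [0.5187, 0.3088, 0.074]
tool_rot: [-0.0, 0.708, 0.706, -0.0]
ft_force: [0.2, 0.1, -1.1]
opening: 0.698
finger_force: 39.2
```

drive_tool --motion "0.5 0 0 0.004 0;0.5 0 0 0.003 0;0.5 0 0 0 0;1 0 0 0 0;1 0 0 0 0;1 0 0 0 0;1 0 0 0 0;1 0 0 0 0;1 0 0 -0.03 0;1 0 0 -0.06 0;1 0 0 -0.065 0;1 0 0 -0.065 0;1 0 0 -0.065 0;1 0 0 0 0;1 0 0 0 0"

```text
clock: 7.42
ee_pos: [0.5196, 0.3096, 0.2435]
tool_rot: [0.001, 0.708, 0.706, 0.002]
ft_force: [0.2, -0.2, -1.5]
opening: 0.998
finger_force: 0.0
```

```bash
cat > fit.py <<'E'
import sys
from h import *
from rig import viewer
from scipy.optimize import least_squares
# args: x y R zlow zhigh
x,y,R,a,b=map(float,sys.argv[1:6])
for n in ("top","scene"):
    p,d=viewer.read_camera(n); z=dict(d=d,**viewer.calibration(n)); P=cloud(z).reshape(-1,3)
    q=P[(np.hypot(P[:,0]-x,P[:,1]-y)<R+.02)]; zm=np.percentile(q[:,2],99); q=q[(q[:,2]>a)&(q[:,2]<b)]
    f=least_squares(lambda c:np.hypot(q[:,0]-c[0],q[:,1]-c[1])-R+.0015,(x,y),loss="soft_l1",f_scale=.002)
    print(n,len(q),f.x.round(4),"top",zm.round(4),"med",np.median(abs(f.fun)).round(4))
E
python3 fit.py .5168 .3103 .031 .068 .09; python3 fit.py .4876 -.0009 .020 .175 .19; python3 p.py .4876 -.0009 .27 1.571
```

```text
top 0 [0.5168 0.3103] top 0.652 med nan
scene 123 [0.5193 0.3094] top 0.6492 med 0.0009
top 65 [ 0.4861 -0.002 ] top 0.1854 med 0.0009
scene 84 [0.4894 0.0006] top 0.1857 med 0.0009
7.6167 [0.5182 0.3081 0.2393] [ 0.07  0.36 -0.86  1.55  0.27  1.36 -0.82] F [0.7 0.2 0.6] open 1.001 0.0
yaw 1.568 tilt z [-0.002 -0.001 -1.   ] d mm [ -30.6 -309.    30.7] shift [-0.5152 -0.0498 -0.0505] norm 0.52 rows 8.0 turn -0.0009 rows 1.0
  return _methods._mean(a, axis=axis, dtype=dtype,
  ret = ret.dtype.type(ret / rcount)
```

drive_tool --motion "1 -0.0515 -0.0051 0 0;1 -0.0515 -0.0051 0 0;1 -0.0515 -0.0051 0 0;1 -0.0515 -0.0051 0 0;1 -0.0515 -0.0051 0 0;1 -0.0515 -0.0051 0 0;1 -0.0515 -0.0051 0 0;1 -0.0515 -0.0051 0 0;1 -0.0515 -0.0051 0 0;1 -0.0515 -0.0051 0 0;1 0 0 0 0;1 0 0 0 0"

```text
clock: 8.62
ee_pos: [0.4866, -0.0022, 0.2397]
tool_rot: [-0.001, 0.709, 0.705, -0.001]
ft_force: [-0.3, -0.6, 0.6]
opening: 1.001
finger_force: 0.0
```

```bash
python3 p.py .4877 -.0007 .177 1.571
```

```text
8.6167 [ 0.4866 -0.0022  0.2397] [ 0.61  0.04 -0.7   1.82  0.03  1.29 -0.11] F [-0.3 -0.6  0.6] open 1.001 0.0
yaw 1.564 tilt z [-0.002  0.    -1.   ] d mm [  1.1   1.5 -62.7] shift [0.0025 0.002  0.1046] norm 0.105 rows 2.0 turn -0.0022 rows 1.0
```

drive_tool --motion "1 0.0015 0.001 0.035 0;1 0 0 0.035 0;1 0 0 0.035 0;1 0 0 0 0;0.2 0 0 0 0;0.2 0 0 0 0;0.2 0 0 0 0;0.2 0 0 0 0;0.2 0 0 0 0;0.2 0 0 0 0;0.2 0 0 0 0;0.2 0 0 0 0;0.2 0 0 0 0;0.2 0 0 0 0" --newtons 35

```text
clock: 9.78
ee_pos: [0.4884, 0.0008, 0.1782]
tool_rot: [0.0, 0.708, 0.706, 0.0]
ft_force: [2.6, 1.4, 4.4]
opening: 0.452
finger_force: 34.8
```

drive_tool --motion "0.2 0 0 -0.033 0;0.2 0 0 -0.033 0;0.2 0 0 0 0;0.2 0.0515 0.0052 0 0;0.2 0.0515 0.0052 0 0;0.2 0.0515 0.0052 0 0;0.2 0.0515 0.0052 0 0;0.2 0.0515 0.0052 0 0;0.2 0.0515 0.0052 0 0;0.2 0.0515 0.0052 0 0;0.2 0.0515 0.0052 0 0;0.2 0.0515 0.0052 0 0;0.2 0.0515 0.0052 0 0;0.2 0 0 0 0;0.2 0 0 0 0"

```text
clock: 11.03
ee_pos: [0.5185, 0.3114, 0.216]
tool_rot: [-0.001, 0.707, 0.708, -0.001]
ft_force: [0.5, -0.6, -1.0]
opening: 0.449
finger_force: 35.5
```

```bash
python3 p.py .5182 .3085 .095
python3 - <<'E'
from rig import viewer
import cv2,numpy as np
p,d=viewer.read_camera("wrist"); q,_=viewer.read_camera("scene"); 
a=cv2.resize(p[80:320,100:420,::-1],(400,300)); b=cv2.resize(q[170:320,270:470,::-1],(400,300),interpolation=cv2.INTER_CUBIC)
cv2.imwrite("pics/w3.png",np.hstack([a,b]))
E
```

```text
11.0333 [0.5185 0.3114 0.216 ] [ 0.07  0.38 -0.87  1.58  0.3   1.32 -0.83] F [ 0.5 -0.6 -1. ] open 0.449 35.53341345861554
yaw 1.572 tilt z [-0.003  0.    -1.   ] d mm [  -0.3   -2.9 -121. ] shift [-4.800e-03  1.000e-04  2.017e-01] norm 0.202 rows 3.0 turn 0 rows 0.0
```

View pics/w3.png

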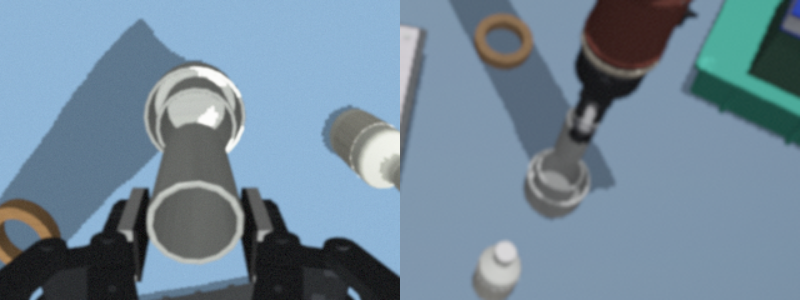

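The medium cup stands nested and upright in the large one, at (200,120) in the left half. The small cup hangs straight above it, so I lower it.

drive_tool --motion "0.2 -0.0025 0 0.03 0;0.2 0 0 0.03 0;0.2 0 0 0.03 0;0.2 0 0 0.03 0;0.2 0 0 0.02 0;0.2 0 0 0.02 0;0.2 0 0 0.015 0;0.2 0 0 0.01 0;0.2 0 0 0.01 0;0.2 0 0 0.004 0;0.2 0 0 0 0;0.2 0 0 0 0"

```text
clock: 12.13
ee_pos: [0.5201, 0.3083, 0.0985]
tool_rot: [0.0, 0.708, 0.706, 0.0]
ft_force: [0.2, -0.5, -0.2]
opening: 0.453
finger_force: 35.5
```

drive_tool --motion "0.2 0 0 0.004 0;0.2 0 0 0.003 0;0.2 0 0 0 0;1 0 0 0 0;1 0 0 0 0;1 0 0 0 0;1 0 0 0 0;1 0 0 0 0;1 0 0 0 0;1 0 0 -0.03 0;1 0 0 -0.06 0;1 0 0 -0.065 0;1 0 0 -0.065 0;1 0 0 0 0;1 0 0 0 0"

```text
clock: 13.38
ee_pos: [0.5208, 0.309, 0.2284]
tool_rot: [0.001, 0.708, 0.706, 0.002]
ft_force: [0.3, -0.0, -0.9]
opening: 1.0
finger_force: 0.0
```

```bash
python3 fit.py .5182 .309 .020 .09 .11 2>/dev/null; python3 p.py .5788 -.1555 .22 1.667
python3 - <<'E'
from rig import viewer
import cv2,numpy as np
p,d=viewer.read_camera("wrist"); q,_=viewer.read_camera("top")
a=cv2.resize(p[80:320,100:420,::-1],(400,300)); b=cv2.resize(q[150:205,280:335,::-1],(300,300),interpolation=cv2.INTER_CUBIC)
cv2.imwrite("pics/w4.png",np.hstack([a,b]))
E
```

```text
top 0 [0.5182 0.309 ] top 0.6359 med nan
scene 84 [0.5204 0.3074] top 0.6339 med 0.0008
13.4833 [0.5198 0.3077 0.2251] [ 0.08  0.37 -0.87  1.57  0.29  1.34 -0.83] F [-0.5 -0.6 -0.5] open 0.999 0.0
yaw 1.568 tilt z [-0.001 -0.001 -1.   ] d mm [  59.  -463.2   -5.1] shift [-0.7716  0.1006  0.009 ] norm 0.778 rows 12.0 turn -0.0315 rows 1.0
```

View pics/w4.png

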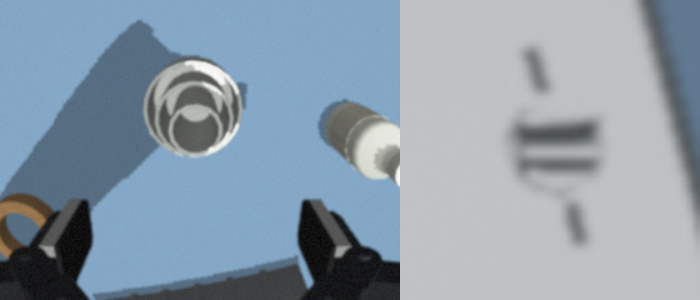

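All three cups are nested and upright, concentric at (195,110) in the left half. The fastener is untouched. I move above it.

drive_tool --motion "1 -0.0593 0.0077 0 0;1 -0.0593 0.0077 0 0;1 -0.0593 0.0077 0 0;1 -0.0593 0.0077 0 0;1 -0.0593 0.0077 0 0;1 -0.0593 0.0077 0 0;1 -0.0593 0.0077 0 0;1 -0.0593 0.0077 0 0;1 -0.0593 0.0077 0 0;1 -0.0593 0.0077 0 0;1 -0.0593 0.0077 0 0;1 -0.0593 0.0077 0 0;1 -0.0593 0.0077 0 0;1 0 0 0 -0.0315;1 0 0 0 0;1 0 0 0 0"

```text
clock: 14.92
ee_pos: [0.5783, -0.154, 0.2246]
tool_rot: [-0.001, 0.673, 0.74, 0.0]
ft_force: [0.7, 1.4, 0.6]
opening: 1.0
finger_force: 0.0
```

```bash
python3 p.py .5788 -.1555 .115 1.667
python3 - <<'E'
from rig import viewer
import cv2,numpy as np
c=viewer.calibration("wrist");p,d=viewer.read_camera("wrist"); np.savez("w5.npz",p=p,d=d,**c)
cv2.imwrite("pics/w5.png",cv2.resize(p[125:275,155:355,::-1],(800,600),interpolation=cv2.INTER_CUBIC))
E
```

```text
14.9167 [ 0.5783 -0.154   0.2246] [ 0.75  0.31 -0.69  1.59  0.2   1.31  0.13] F [0.7 1.4 0.6] open 1.0 0.0
yaw 1.665 tilt z [-0.002  0.002 -1.   ] d mm [   0.5   -1.5 -109.6] shift [-0.0028  0.0009  0.1827] norm 0.183 rows 3.0 turn -0.0007 rows 1.0
```

View pics/w5.png

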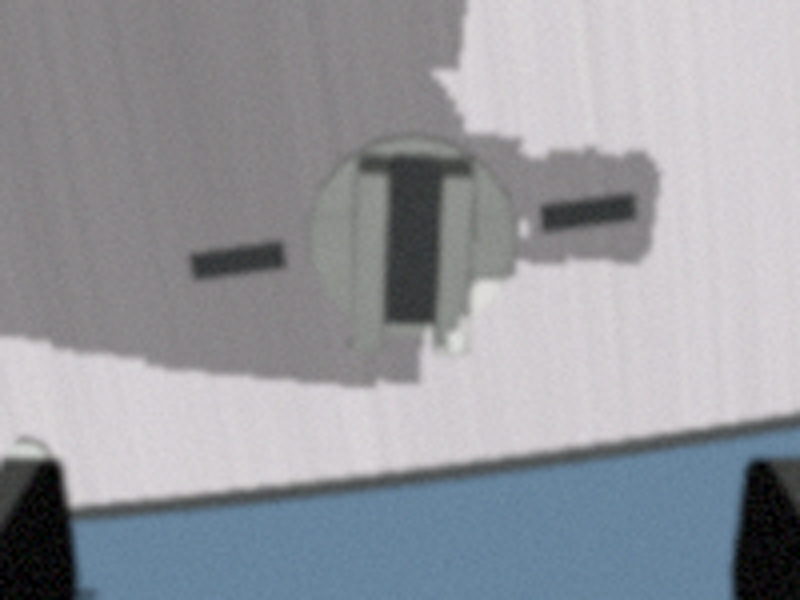

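The view shows the marks centred at (238,260) and (588,211). The rib-top corners are near (357,172), (475,172), (350,348) and (468,348), and the slot runs almost vertically in the picture.

```bash
python3 - <<'E'
from h import *
z=np.load("w5.npz")
def on(x,y,h):
    u,v=155+(x+.5)/4-.5,125+(y+.5)/4-.5
    a=np.array([u-z['cx'],v-z['cy']]); r=np.hypot(*a); t=r/z['fx']
    ray=np.array([*(np.sin(t)*a/r),np.cos(t)]); T=np.linalg.inv(z['world_to_cam']); w=T[:3,:3]@ray; o=T[:3,3]
    return (o+w*(h-o[2])/w[2])[:2]
ang=lambda a,b:round(np.degrees(np.arctan2(*(b-a)[::-1])),1)
m1,m2=on(238,260,.095),on(588,211,.095); print("marks",m1,m2,(m1+m2)/2,ang(m1,m2),np.hypot(*(m2-m1)))
# ends of individual marks for a longer lever
c=[on(*q,.117) for q in((357,172),(475,172),(350,348),(468,348))]; print("ribs",np.mean(c,0),ang(c[2],c[0]),ang(c[3],c[1]),np.hypot(*(c[1]-c[0])),np.hypot(*(c[2]-c[0])))
print("slot",ang(on(386,320,.117),on(388,165,.117)),ang(on(438,320,.117),on(442,165,.117)))
E
```

```text
marks [ 0.53992354 -0.16352461] [ 0.61921019 -0.1442038 ] [ 0.57956687 -0.1538642 ] 13.7 0.08160678388751318
ribs [ 0.57948908 -0.15334842] 92.5 94.2 0.02441844887088209 0.03909020698885931
slot 94.4 94.4
```

drive_tool --motion "1 -0.0005 0.0012 0.04 0.0083;1 0 0 0.05 0;1 0 0 0.05 0;1 0 0 0.03 0;1 0 0 0.015 0;1 0 0 0 0;0 0 0 0 0;0 0 0 0 0;0 0 0 0 0;0 0 0 0 0;0 0 0 0 0;0 0 0 0 0;0 0 0 0 0;0 0 0 0 0;0 0 0 0 0;0 0 0 0 0" --newtons 30

```text
clock: 16.3
ee_pos: [0.58, -0.1549, 0.1153]
tool_rot: [0.0, 0.682, 0.731, 0.0]
ft_force: [1.4, -1.0, 3.1]
opening: 0.284
finger_force: 35.5
```

```bash
python3 p.py .5788 -.1545 .113 0.2374
```

```text
16.3 [ 0.58   -0.1549  0.1153] [ 0.72  0.41 -0.66  1.71  0.27  1.11  0.05] F [ 1.4 -1.   3.1] open 0.284 35.54716229438782
yaw 1.641 tilt z [ 0.001 -0.    -1.   ] d mm [-1.2  0.4 -2.3] shift [ 0.0009 -0.0019  0.0038] norm 0.004 rows 1.0 turn 0.4468 rows 12.0
```

drive_tool --motion "0 0 0 0 0.0298;0 0 0 0 0.0298;0 0 0 0 0.0298;0 0 0 0 0.0298;0 0 0 0 0.0298;0 0 0 0 0.0298;0 0 0 0 0.0298;0 0 0 0 0.0298;0 0 0 0 0.0298;0 0 0 0 0.0298;0 0 0 0 0.0298;0 0 0 0 0.0298;0 0 0 0 0.0298;0 0 0 0 0.0298;0 0 0 0 0.0298;0 0 0 0 0;0 0 0 0 0;0 0 0 0 0"

```text
clock: 17.8
ee_pos: [0.5796, -0.1547, 0.115]
tool_rot: [-0.0, 0.993, 0.12, 0.0]
ft_force: [0.5, 0.4, 3.7]
opening: 0.282
finger_force: 35.6
```

```bash
python3 p.py .5788 -.1545 .22 0.2374
```

```text
17.8 [ 0.5796 -0.1547  0.115 ] [ 0.53  0.36 -0.41  1.72  0.16  1.09 -1.27] F [0.5 0.4 3.7] open 0.282 35.5673485994339
yaw 0.24 tilt z [ 0.  0. -1.] d mm [ -0.8   0.2 105. ] shift [-0.0012 -0.0007 -0.175 ] norm 0.175 rows 3.0 turn 0.0008 rows 1.0
```

drive_tool --motion "0.5 0 0 0 0;0.7 0 0 0 0;0.7 0 0 0 0;0.7 0 0 0 0;0.7 0 0 -0.03 0;0.7 0 0 -0.06 0;0.7 0 0 -0.065 0;0.7 0 0 -0.03 0;0.7 0 0 0 0;0.7 0 0 0 0"

```text
clock: 18.63
ee_pos: [0.58, -0.155, 0.227]
tool_rot: [0.0, 0.993, 0.118, 0.001]
ft_force: [-0.5, 0.5, -0.0]
opening: 0.706
finger_force: 0.0
```

```bash
python3 p.py .55 -.02 .15
python3 - <<'E'
from rig import viewer
import cv2,numpy as np
c=viewer.calibration("wrist");p,d=viewer.read_camera("wrist"); np.savez("w5.npz",p=p,d=d,**c)
cv2.imwrite("pics/w6.png",cv2.resize(p[125:275,155:355,::-1],(800,600),interpolation=cv2.INTER_CUBIC))
E
```

```text
18.6333 [ 0.58  -0.155  0.227] [ 0.54  0.27 -0.42  1.6   0.12  1.3  -1.24] F [-0.5  0.5 -0. ] open 0.706 0.0
yaw 0.237 tilt z [ 0.002 -0.001 -1.   ] d mm [-30. 135. -77.] shift [ 0.004  -0.2305  0.1281] norm 0.264 rows 4.0 turn 0 rows 0.0
```

View pics/w6.png

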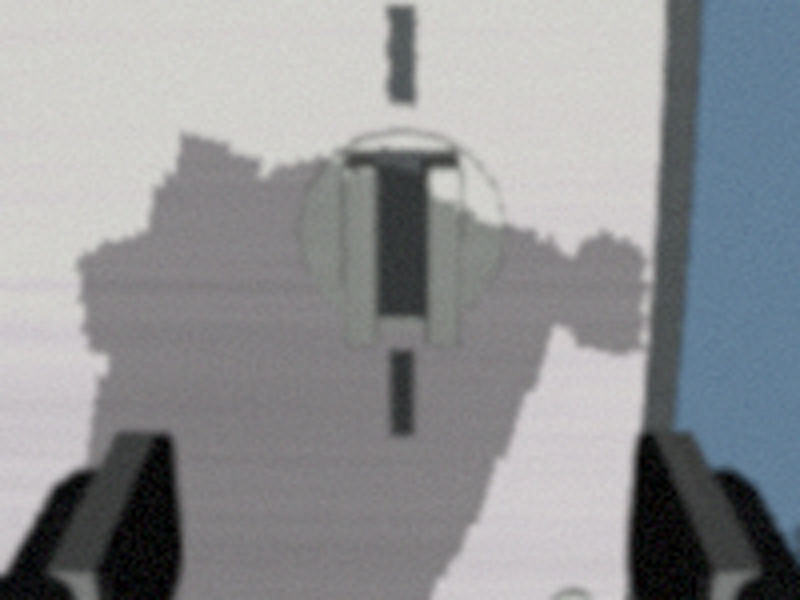

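The slot (centre x≈403) lines up with the two marks (both x≈401). I shut the fingers and go over bare plate near the cover's centre.

drive_tool --motion "0 0 -0.045 0 0;0 0 -0.045 0 0;0 0 -0.045 0 0;0 0 -0.045 0 0;0 0 0 0.05 0;0 0 0 0.05 0;0 0 0 0.05 0;0 0 0 0.025 0;0 0 0 0 0;0 0 0 0 0;0 0 0 0 0"

```text
clock: 19.6
ee_pos: [0.5545, -0.0497, 0.1214]
tool_rot: [-0.0, 0.993, 0.118, 0.0]
ft_force: [0.2, -0.3, 0.6]
opening: -0.0
finger_force: 0.0
```

```bash
python3 p.py .555 -.05 .096
```

```text
19.6 [ 0.5545 -0.0497  0.1214] [ 0.43  0.28 -0.48  1.82  0.15  1.08 -1.44] F [ 0.2 -0.3  0.6] open -0.0 0.0
yaw 0.237 tilt z [ 0.  0. -1.] d mm [  0.5  -0.3 -25.4] shift [0.0007 0.0006 0.0424] norm 0.042 rows 1.0 turn 0 rows 0.0
```

drive_tool --motion "0 0 0 0.015 0;0 0 0 0.01 0;0 0 0 0.005 0;0 0 0 0.004 0;0 0 0 0.004 0;0 0 0 0 0;0 0 0 0 0"

```text
clock: 20.18
ee_pos: [0.5543, -0.0499, 0.0987]
tool_rot: [0.0, 0.993, 0.118, 0.0]
ft_force: [-2.6, -0.8, 7.8]
opening: 0.001
finger_force: 3.9
```

drive_tool --motion "0 0 0 0.003 0;0 0 0 0.003 0;0 0 0 0 0;0 0 0 0 0"

```text
clock: 20.52
ee_pos: [0.5544, -0.05, 0.0961]
tool_rot: [0.0, 0.993, 0.118, 0.0]
ft_force: [-7.0, -0.6, 16.3]
opening: 0.002
finger_force: 8.2
```

drive_tool --motion "0 0 0 0.003 0;0 0 0 0 0;0 0 0 0 0;0 0 0 0 0"

```text
clock: 20.85
ee_pos: [0.5545, -0.0499, 0.0959]
tool_rot: [0.001, 0.993, 0.118, 0.0]
ft_force: [-13.3, 0.2, 32.6]
opening: 0.003
finger_force: 16.8
```

drive_tool --motion "0 0 0 -0.001 0;0 0 0 0 0;0 0 0 0 0;0 0 0 0 0;0 0 0 0 0;0 0 0 0 0"

```text
clock: 21.35
ee_pos: [0.5545, -0.05, 0.096]
tool_rot: [0.001, 0.993, 0.118, 0.0]
ft_force: [-12.1, -0.4, 27.8]
opening: 0.003
finger_force: 13.9
```

```bash
python3 fit.py .519 .308 .020 .09 .11; python3 p.py .555 -.05 .096; python3 - <<'E'
from h import *
from rig import viewer
for n in("top","scene"):
    p,d=viewer.read_camera(n); z=dict(d=d,**viewer.calibration(n)); P=cloud(z); P0=cloud(load(n))
    m=(np.hypot(P0[...,0]-.56,P0[...,1]+.07)<.11)&(abs(P0[...,2]-.093)<.004)&(abs(P[...,2]-.09)<.015); print(n,m.sum(),np.median(P0[m][:,2]),np.median(P[m][:,2]))
E
```

```text
top 69 [0.5176 0.3043] top 0.1002 med 0.0008
scene 85 [0.5205 0.3071] top 0.1004 med 0.001
21.45 [ 0.5545 -0.05    0.096 ] [ 0.42  0.31 -0.48  1.84  0.17  1.03 -1.46] F [-12.9  -0.3  27. ] open 0.003 13.911762137431651
yaw 0.236 tilt z [ 0.001 -0.001 -1.   ] d mm [ 0.5 -0.  -0. ] shift [0.0009 0.0003 0.    ] norm 0.001 rows 1.0 turn 0 rows 0.0
top 521 0.09332990106370143 0.08517371470744428
scene 2210 0.09342973144224687 0.0854148805161955
```

```bash
python3 -c "
from rig import job; print(job.job_done())"
```

```text
the job is handed in; nothing more can be done
None
```

I nested the three cups upright where the large one stands, lined the fastener's slot up with the marks and released it with the cover still up, then handed the job in at about 21.5 s with the fingertips holding the cover fully down (8 mm, about 27 N).

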